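Unlock the knife carrier and put the last spreading knife away

ROBOT

A 7-joint arm with a two-finger parallel gripper is mounted at the origin on a cart in front of the work surface, level with it; the furniture and walls round the work are solid. World frame = base frame: x ahead of the robot, y to its left, z up, the work surface at z = 0. Lengths are in m, angles in rad, forces in N, time in s.
With the tool pointing down it reaches from about 0.425 to 0.95 m from the base axis. Payload 16.7 kg.
Tool frame: the origin (TCP) lies between the finger pads; the fingertips stand 17 mm ahead of it and the grasp point (between the pads) lies 2 mm behind it; z points along the fingers, y is the line along which they close (so a half turn about z gives the same grasp; the last joint's range is limited). The gripper opens to 94 mm and grips with 3 to 60 N. Pads are 16 mm wide; open, the fingers measure 119 mm over their backs; the gripper's body (75 mm by 177 mm) begins 78 mm behind the grasp point.
Start: joints at [-1.47, 0.426, 0.074, 1.606, -0.034, 1.111, -0.067], TCP at [0.168, 0.654, 0.222] pointing down, gripper open.
Joint ranges: [-2.85, 2.85], [-0.5, 2.14], [-1.23, 1.37], [0.21, 2.46], [-1.02, 4.16], [0.16, 2.05], [-2.73, 2.73]. Speed limits (rad/s): [1.89, 1.89, 2.39, 2.39, 3.01, 3.01, 3.01].

INTERFACE

Orientations are given as a unit quaternion [w, x, y, z].
In Python, from station import * gives the robot as it stands.
- The arm moves only by the tool carry_out, never from a script. Its argument "rows" is a list of rows, each a list of 4 numbers: the shift along the tool's x, y, z each as a share of 25 cm, from -1 to 1, then the turn about the tool's z as a share of pi rad, from -1 to 1. In form: [[dx, dy, dz, yaw], ...]. A call has exactly 8 rows; each row is the pose to reach, as a shift and turn from the pose commanded when the call began, along the tool's axes at that moment, turning the shorter way round; what a row does not reach only later rows make up. A row lasts 1/12 s, in which the tool goes at most 41.7 mm and 7.16 degrees, less where a joint would pass 70% of its speed; a pose out of reach is approached as far as the arm can. A call with a number of a shift or a turn outside -1 to 1 is refused whole. A call with a gripper value outside its range is refused whole. "fingers" is the opening, from 0 (shut) to 1 (fully open), set as the call begins (left out, the last holds). The fingers move at their own pace and stop on an object; "force" is the grip in N (left out, the last holds). Time passes only in rows, so rows that repeat a pose let the fingers close, or fill a call up. It gives the time, the measured TCP pose, the force, the opening and the grip force at its end, in the units of the state.
- sense(): the state, without advancing time (a new reading comes with each control period).
- get_image(name): name is "scene" or "top" or "wrist"; returns a dict with "frame" (384x512x3 uint8, red, green, blue), "depth" (384x512 float32, m along the optical axis (not along the pixel's ray), 0 where there is no reading), "K" (3x3 intrinsics, pixels), "D" ([k1, k2, p1, p2, k3] as OpenCV has them; the pictures are not rectified), "pose" (4x4, takes a point from camera to world coordinates); the wrist camera has in their place "tool_from_camera" (4x4, takes a point from camera to tool coordinates, whose origin is the TCP and whose axes are the flange's). Camera axes: x right, y down, z forward; pixel columns grow to the right and rows downward; lengths in m; the calibration is good to about 2 mm. A picture is of the moment at which its call begins: read the wrist's pose just before it.
- sign_off(): hands the job in; it is judged then, once.
The state is a dict: "t": time; "joint_pos": joint angles; "dq": joint speeds; "tau": joint torques, N m; "ee_pos": TCP position; "eef_rot": TCP orientation; "ft_force": force on the tool from outside, world axes, zero at the start; "torque": the same for the moment, N m; "opening": finger opening in m; "grip_force": force on a finger pad.
Only numpy, scipy, OpenCV 4.12 (cv2) and the standard library are available. Lean on these libraries where they do the work, as an engineer would, in place of code of your own. Each camera call takes 0.05 s, during which the arm holds its last target. There are 200 camera calls.

TASK

Unlock the tilted knife carrier: draw its locking rod right out and lay it in the carrier's two open parking notches. Then drop the loose spreading knife blade-down into the free slot until its shoulder sits fully home on the white block, finger guard on the same side as on the knife already there. Leave that knife and the things around as they are.

Things in the scene. Friction and masses are not known exactly. Their poses are not given: they have to be found in the camera images.
- carrier: Fixed knife carrier (mm): tilted white block (112 long, 116 wide, 52 thick) between two 5 mm steel cheeks at own y = +-58 to +-63. Origin on the table, z up. A knife in a slot points its handle along u = (0.643, 0, 0.766) of this frame, 50 deg above level; t = (-0.766, 0, 0.643) is square to it, to the upper rear. Slots at y = -36 (free) and +36 (taken), 32 wide along y, 8.5 along t, open below.
- free_slot (a point): Centre of the free slot's mouth on the block's sloping upper face, 106 mm above the table, carrier axes (as all points of the carrier). A knife fully home has its origin here; before the rod is out, the rod bars its guard from getting there.
- free_slot_guard (a point): Where the guard_tip of a knife fully home in the free slot comes to lie: 4 mm along u and 25 mm along t from free_slot.
- bore_mid (a point): Midway between the two 12 mm rod bores (one in a lug on each cheek, its axis along the carrier's y), 130 mm above the table. The rod rests 2 mm lower in them.
- notch_mid (a point): Midway between the two parking notches: the rod's axis runs through here, along the carrier's y, when parked, 110 mm above the table. Each notch is an open-topped U, 11 mm wide, in a cheek's plane, prongs up to 124 mm above the table; 54 mm to the carrier's -x of the bores.
- lock_rod: Loose steel rod (mm), 0.1 kg. Origin mid-shaft. Shaft 8 thick along own y, -74 to +74. At y -74 to -78 a collar 18 mm across that stops on the cheek; then a black grip block, y -77 to -111, 14 wide (x), z -19 to +9, which hangs down by itself. At the start fully in: origin 10 mm to the carrier's +y of bore_mid, grip outside the -y cheek, axes as the carrier's. Slides freely.
- rod_head (a point): Point on the rod's axis amid its grip block (own y = -94 mm); axes as lock_rod.
- loose_knife: Spreading knife lying flat (mm), 0.13 kg, 195 long. Origin on its axis at the shoulder, 9 mm above the table; own +x along the handle, z up. Handle black, x 0 to 90, 24 wide (y), 18 thick (z -9 to +9). Blade steel, x 0 to -105, 26 wide, 4 thick. Finger guard: plate x 0 to 8, 26 wide, z -9 to +27. Home: own x along the carrier's u, z along t (a few degrees of play).
- guard_tip (a point): Point near the guard's free edge: (4, 0, 25) mm in the loose_knife frame.
- seated_knife: Identical loose spreading knife, already home in the slot at carrier y = +36 mm, the rod passing over its guard; same frame as loose_knife. It stays there.
- tub: Spread tub with lid, 96 x 137 x 53 mm, bystander beyond the work; origin under its centre.
- cup: Plain steel cup, 76 mm across, 102 mm tall, bystander; origin under its centre.
- thermometer: Probe thermometer with a dial head, 142 mm long, lying flat, bystander; origin under its centre.

How it is judged:
By the outcome, as a careful person would: the job done as asked, in the order asked, and still so for the second after the job is handed in, with the robot touching nothing.
It also fails if it takes over 64 s, if anything falls off the work surface, if the arm or the gripper's body presses on something with over 40 N, if the wrist force passes 120 N, or if a joint passes its speed limit or range.

## Working session

There is one attempt and no reset: what is moved stays moved. The work goes in short steps, Python scripts to look and compute and a tool call to move; the robot and the scene stay as the last step left them, time stands still between calls to the robot, and variables do not carry over. Pictures are saved under pics/ and viewed, at most 13 in all, crops included, and the job is handed in when it is done.

Besides the shell and the picture viewer there is one more tool, called after "Request:" by a JSON object that holds its "op" and its "data", one argument or row to a line. carry_out: Moves the arm, as the interface text tells. Shift numbers are shares of 25 cm and turn numbers shares of pi rad, none past 1 either way. Its arguments: {"type":"object","properties":{"rows":{"type":"array"},"fingers":{"type":"number"},"force":{"type":"number"}},"required":["rows"]}

```bash
ls; mkdir -p pics; python3 - <<'E'
from station import *
import cv2,numpy as np
for n in ["scene","top"]:
    d=get_image(n); cv2.imwrite(f"pics/{n}0.png",d["frame"][:,:,::-1]); np.savez(f"pics/{n}0.npz",**d)
    print(n,d["K"].tolist(),d["D"],np.round(d["pose"],3).tolist())
s=sense(); print({k:np.round(v,3).tolist() for k,v in s.items()})
E
```

```text
pics
scene [[401.4085977795389, 0.0, 257.19871634638287], [0.0, 401.4085977795389, 194.64292870845014], [0.0, 0.0, 1.0]] [-0.05208248  0.          0.          0.          0.        ] [[0.88, -0.289, 0.377, 0.278], [-0.475, -0.523, 0.708, -0.561], [-0.007, -0.802, -0.597, 0.614], [0.0, 0.0, 0.0, 1.0]]
top [[473.2173953414475, 0.0, 260.1972884376773], [0.0, 473.2173953414475, 187.42111015632358], [0.0, 0.0, 1.0]] [-0.20182924  0.          0.          0.          0.        ] [[0.006, -0.999, 0.046, 0.563], [-1.0, -0.006, -0.005, 0.046], [0.005, -0.046, -0.999, 1.016], [0.0, 0.0, 0.0, 1.0]]
{'t': 0.1, 'joint_pos': [-1.469, 0.427, 0.074, 1.606, -0.034, 1.111, -0.067], 'dq': [-0.002, -0.001, 0.0, -0.002, -0.002, 0.0, 0.0], 'tau': [0.008, -93.746, 3.677, -45.503, -0.049, 0.017, 0.0], 'ee_pos': [0.167, 0.654, 0.222], 'eef_rot': [-0.0, 0.125, 0.992, -0.001], 'ft_force': [0.471, -0.197, 0.298], 'torque': [0.009, 0.002, 0.031], 'grip_force': 0.0, 'opening': 0.094}
```

View pics/scene0.png

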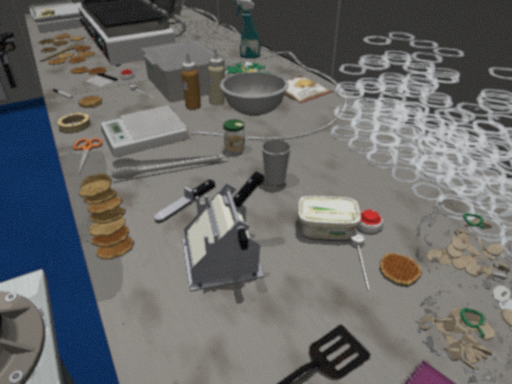

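View pics/top0.png

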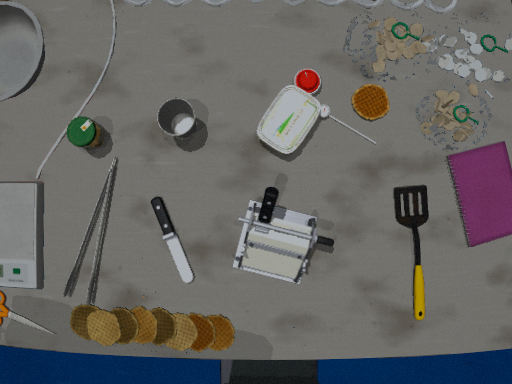

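The scene view shows the carrier at about (222,240), the knife at (185,200), and the cup at (275,162). The top view shows the carrier at about (280,240) with its grip at (325,241). The knife runs from (190,280) at the blade tip to (155,200) at the handle end.

```bash
cat > h.py <<'E'
import cv2,numpy as np
def cloud(d,pose=None):
    "world xyz for every pixel from depth"
    P=d["pose"] if pose is None else pose
    h,w=d["depth"].shape
    uv=np.stack(np.meshgrid(np.arange(w),np.arange(h)),-1).reshape(-1,1,2).astype(float)
    n=cv2.undistortPoints(uv,d["K"],d["D"])[:,0]
    z=d["depth"].reshape(-1,1); c=np.hstack([n*z,z])
    return (c@P[:3,:3].T+P[:3,3]).reshape(h,w,3)
def ray(d,uv,z,pose=None):
    "pixels cast onto plane z"
    P=d["pose"] if pose is None else pose
    n=cv2.undistortPoints(np.array(uv,float).reshape(-1,1,2),d["K"],d["D"])[:,0]
    r=np.hstack([n,np.ones((len(n),1))])@P[:3,:3].T
    return P[:3,3]+r*((z-P[2,3])/r[:,2])[:,None]
E
python3 - <<'E'
from h import *
t=dict(np.load("pics/top0.npz")); s=dict(np.load("pics/scene0.npz"))
a=cv2.resize(t["frame"][180:290,140:345],None,fx=3.8,fy=3.8,interpolation=cv2.INTER_CUBIC)
cv2.imwrite("pics/tc.png",a[:,:,::-1])
b=cv2.resize(s["frame"][165:295,150:275],None,fx=4.6,fy=4.6,interpolation=cv2.INTER_CUBIC)
cv2.imwrite("pics/sc.png",b[:,:,::-1])
for n,d in(("t",t),("s",s)):
    C=cloud(d); print(n,(d["depth"]==0).mean())
    m=(abs(C[...,2])<.02); print("table z",np.median(C[m][:,2]))
C=cloud(t)
for v in range(185,290,5): print(v,[int(1000*z) for z in C[v,228:340:5,2]])
# knife handle
hsv=cv2.cvtColor(t["frame"],cv2.COLOR_RGB2GRAY)
m=np.zeros_like(hsv); m[190:240,145:178]=(hsv[190:240,145:178]<50)*255
for c in cv2.findContours(m,0,2)[0]:
    if cv2.contourArea(c)>50: print(cv2.minAreaRect(c))
E
```

```text
t 0.004002888997395833
table z 8.029595374337006e-05
s 0.004079182942708333
table z -0.001598608774525001
185 [0, -3, 2, 1, -1, -1, -2, -1, -1, 0, -3, 0, 0, 1, 1, -1, -1, 0, 1, -3, 0, -1, -1]
190 [0, 0, 1, 0, 0, -1, 0, 0, 173, 175, 163, 1, 2, 0, 0, -1, 0, 2, 0, -2, 0, 1, 0]
195 [0, -1, 1, -2, 0, 0, 0, 1, 175, 175, 165, 1, 0, -1, -2, 2, -2, 1, 0, -1, 1, 0, 0]
200 [3, 4, -2, 0, 3, 5, 0, 157, 166, 167, 0, 0, 0, 0, 1, -1, 0, 0, 2, 0, -2, 0, -3]
205 [0, 0, 0, 0, 3, 3, 6, 151, 157, 160, 0, 0, -1, 0, -1, 0, 3, 1, -2, 0, 1, 0, -1]
210 [0, 0, 2, 1, 3, 93, 5, 144, 147, 146, 6, 5, 6, -2, 0, 0, 1, -1, -1, 0, -2, 0, 0]
215 [0, -1, 1, 0, 4, 133, 96, 132, 136, 5, 5, 5, 4, 8, 4, 5, 7, 0, -4, 0, 2, 0, 0]
220 [-2, 1, 128, 131, 131, 127, 114, 122, 125, 99, 95, 94, 2, 2, 3, 2, 5, 80, 0, -2, 0, 2, -1]
225 [1, 0, 0, 6, 144, 115, 130, 130, 130, 105, 102, 101, 102, 98, 96, 92, 20, 93, -2, 2, 0, 0, 0]
230 [0, 0, 2, 4, 133, 120, 125, 126, 125, 111, 129, 130, 130, 100, 103, 104, 100, 135, -2, 0, -1, 0, -1]
235 [-1, 2, 0, 5, 119, 124, 129, 124, 124, 120, 118, 116, 115, 111, 131, 130, 132, 143, -1, -1, -2, -2, 0
[... 335 characters left out ...]
, 72, 73, 78, 80, 87, 89, 91, 95, 101, 105, 107, 110, -2, 1, -2, 0, -1, 0, 0]
260 [-2, 0, 10, 54, 61, 62, 64, 71, 77, 71, 81, 83, 83, 87, 94, 105, 2, 1, 0, -1, -1, 0, 0]
265 [-1, 4, 49, 33, 42, 45, 49, 56, 54, 58, 59, 69, 69, 74, 80, 106, -2, -2, 1, 0, 1, 1, -2]
270 [-3, 0, 3, 3, 1015, 4, 5, 28, 45, 47, 51, 54, 58, 61, 68, 121, -1, -3, 0, -1, -2, 0, 1]
275 [-2, 4, 0, 0, 0, 0, -2, 2, 3, 7, 3, 33, 46, 46, 60, 0, 2, 0, 0, 0, 1, 0, 0]
280 [3, 0, 0, 1, -1, 2, 0, 0, 0, -1, 1, 1, 4, 24, 4, -2, -4, -1, -1, 1, -3, 0, 3]
285 [1, 0, 0, 0, 1, -3, 0, -2, -3, -1, 1, 0, 0, 0, 0, 0, 0, 0, 0, -2, 1, -2, -1]
((162.58621215820312, 215.96551513671875), (40.85297393798828, 11.884500503540039), 68.19859313964844)
```

View pics/tc.png

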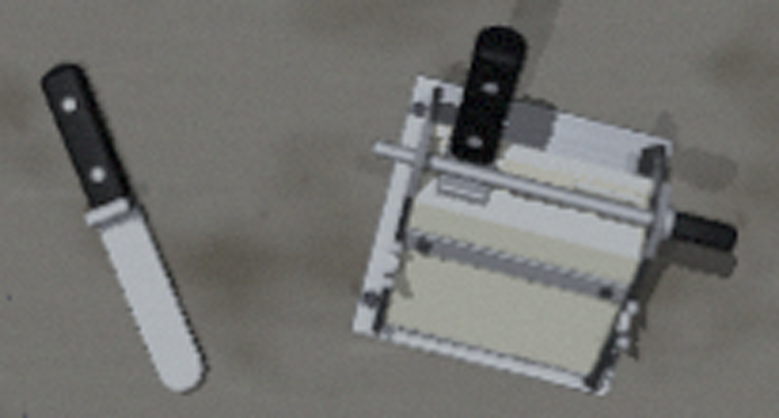

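View pics/sc.png

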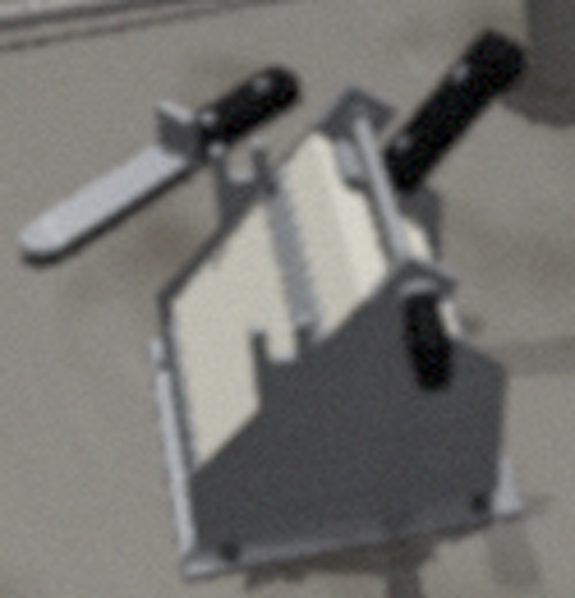

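The crops show the rod running from its free end at about tc (378,148) to its grip end at (735,237). The seated knife's guard lies under the rod, and the mouth face lies between the front edge and the ridge. Next I fit the carrier frame from depth.

```bash
python3 - <<'E'
from h import *
t=dict(np.load("pics/top0.npz")); s=dict(np.load("pics/scene0.npz"))
C=cloud(t); f=3.8
def px(x,y): return [140+(x+.5)/f-.5,180+(y+.5)/f-.5]
# rod: axis pixels, ray at z=.128 (top surface .132)
e=ray(t,[px(378,148),px(640,214),px(737,237)],.130); print("rod end/collar/grip end",e.round(4).tolist())
yv=e[0]-e[1]; yv/=np.linalg.norm(yv); print("yaw deg from rod",np.degrees(np.arctan2(-yv[0],yv[1])), "len",np.linalg.norm(e[0]-e[2]))
# rod depth points fit
g=np.stack(np.meshgrid(np.arange(512),np.arange(384)),-1)
p0,p1=np.array(px(385,150)),np.array(px(650,217))
ax=(p1-p0)/np.linalg.norm(p1-p0); rel=g-p0; al=rel@ax; pe=rel@np.array([-ax[1],ax[0]])
m=(al>0)&(al<np.linalg.norm(p1-p0))&(abs(pe)<2)&(abs(C[...,2]-.131)<.004)
R=C[m]; 
def rodfit(R):
    l=cv2.fitLine(R[:,:2].astype(np.float32),cv2.DIST_HUBER,0,.01,.01).ravel(); d=l[:2]*np.sign(l[1]); return l[2:],d
c,d=rodfit(R); print("rod fit",len(R),c,np.degrees(np.arctan2(-d[0],d[1])),np.median(R[:,2]))
Cs=cloud(s)
# mouth face: plane fit with points z .09-.125 on +x side
psi=np.arctan2(-d[0],d[1]); X=np.array([np.cos(psi),np.sin(psi)]); Y=np.array([-np.sin(psi),np.cos(psi)])
def fit(C,nm):
    q=C.reshape(-1,3); r=q[:,:2]-c; lx=r@X; ly=r@Y; dy=ly-np.mean([0])
    best=None
    for it in range(30):
        if best is None: n,o=np.array([.643,0,.766]),None; P=np.c_[lx,ly,q[:,2]]
        k=(abs(ly)<.05)&(P[:,2]>.088)&(P[:,2]<.122)&(lx>-.03)&(lx<.05)
        pr=P@np.array([.643,0,.766]); 
        if o is None:
            h,b=np.histogram(pr[k],60); i=h.argmax(); o=(b[i]+b[i+1])/2
        k&=abs(pr-o)<.004; o=np.median(pr[k]); best=1
    A=np.c_[P[k][:,[0,1]],np.ones(k.sum())]; w=np.linalg.lstsq(A,P[k][:,2],rcond=None)[0]
    print(nm,"n",k.sum(),"o",o,"x(z=.106) rel rod",(o-.766*.106)/.643,"fit",w.round(4),"expect slope -.839")
    # ly extents
fit(C,"top");fit(Cs,"scene")
# extents along carrier y of cheeks: high-z points
for nm,D in(("top",C),("scene",Cs)):
    q=D.reshape(-1,3); r=q[:,:2]-c; lx=r@X; ly=r@Y
    k=(abs(lx)<.1)&(abs(ly)<.13)&(q[:,2]>.03)&(q[:,2]<.122)&(lx<-0.01)
    h,b=np.histogram(ly[k],np.arange(-.1,.1,.004)); print(nm,dict(zip((b[:-1]*1000).round().astype(int).tolist(),h.tolist())))
    k=(abs(lx)<.012)&(abs(ly)<.16)&(q[:,2]>.118)&(q[:,2]<.145); print("rod/grip ly",ly[k].min(),ly[k].max())
    # prongs: x distribution
    k=(abs(ly)>.05)&(abs(ly)<.075)&(q[:,2]>.108)&(q[:,2]<.128)&(lx<-.035)&(lx>-.08); print("prongs",(lx[k]*1000).round().astype(int).tolist(),(ly[k]*1000).round().astype(int).tolist())
# knife
for nm,d2,uv in(("top",t,[px(183,388),px(65,68)]),):
    print("knife tip@.009, end@.018",ray(d2,uv[:1],.009),ray(d2,uv[1:],.018))
print("handle centre",ray(t,[(162.6,216.)],.018),"guard edge centre",ray(t,[px(107,211)],.036))
E
```

```text
rod end/collar/grip end [[0.5448, 0.0808, 0.13], [0.513, -0.0485, 0.13], [0.5016, -0.0968, 0.13]]
yaw deg from rod -13.85355926150031 len 0.182834497730677
rod fit 259 [0.5272045  0.01024003] -14.091094 0.13111508322906495
top n 548 o 0.08312728603985331 x(z=.106) rel rod 0.003003555271933601 fit [-0.8132  0.0081  0.1086] expect slope -.839
scene n 209 o 0.08269035217864797 x(z=.106) rel rod 0.0023240313820341555 fit [-0.8373  0.015   0.1082] expect slope -.839
top {-100: 0, -96: 0, -92: 0, -88: 0, -84: 0, -80: 0, -76: 0, -72: 38, -68: 95, -64: 69, -60: 68, -56: 70, -52: 69, -48: 69, -44: 69, -40: 68, -36: 75, -32: 72, -28: 73, -24: 68, -20: 68, -16: 66, -12: 67, -8: 73, -4: 67, 0: 71, 4: 71, 8: 69, 12: 62, 16: 66, 20: 63, 24: 65, 28: 67, 32: 65, 36: 65, 40: 70, 44: 67, 48: 66, 52: 30, 56: 0, 60: 0, 64: 0, 68: 0, 72: 0, 76: 0, 80: 0, 84: 0, 88: 0, 92: 0}
rod/grip ly -0.10797189266472419 0.07446635843331732
prongs [-36, -37, -43, -42, -45, -44, -44, -47, -46, -49, -48, -53, -61, -61, -61, -62, -62, -37, -36, -36, -36, -64, -64, -39, -38, -38, -37, -37, -37, -36, -35, -66, -65, -40, -3
[... 1449 characters left out ...]
 -62, -60, -48, -46, -44, -42, -66, -64, -62, -61, -48, -66, -64, -63, -61] [53, 53, 51, 51, 51, 50, 52, 51, 51, 50, 50, -51, -67, -54, -69, -70, -70, -69, -56, -58, -57, -68, -67, -67, -71, -70, -72, -72, -59, -61, -69, -68, -71, -71, -72, -71, -72, -72, -62, -64, -65, -71, -72, -72, -72, -72, -71, -72, -73, -66, -73, -71, -73, -72, -70, -71, -75, -74, -70, -68, -71, -72, -72, -73, -68, -73, -72, -71, -72, -73, -73, -70, -72, -74, -72, -73, -72, -72, -73, -73, -74, -74, -73, -72, -73, -73]
knife tip@.009, end@.018 [[0.40629631 0.19462549 0.009     ]] [[0.58566841 0.26115372 0.018     ]]
handle centre [[0.54653969 0.2479929  0.018     ]] guard edge centre [[0.50706071 0.23302831 0.036     ]]
```

```bash
cat >> h.py <<'E'
from scipy.spatial.transform import Rotation as Ro
def plan(wps,pose=None):
    "wps: (x,y,z,heading of tool y in deg); prints one end-row per waypoint in shares of the move tool"
    from station import sense
    s=sense(); p=np.array(s["ee_pos"]); R=Ro.from_quat(np.roll(s["eef_rot"],-1)).as_matrix()
    h=np.degrees(np.arctan2(R[1,1],R[0,1])); print("now",p.round(4),"head",round(h,2),"tilt",np.degrees(np.arccos(-R[2,2])).round(2),"t",s["t"])
    if pose is not None: p,h=np.array(pose[:3],float),pose[3]
    for w in wps:
        a=np.radians(h); x=np.array([-np.sin(a),np.cos(a),0])*1.; y=np.array([np.cos(a),np.sin(a),0])
        z=np.array([0,0,-1.]); x=np.cross(y,z)
        d=np.array(w[:3])-p; dh=(w[3]-h+180)%360-180
        print(w,"->",[round(float(v),4) for v in (d@x/.25,d@y/.25,d@z/.25,-dh/180)],"rows>=",max(np.linalg.norm(d)/.0417,abs(dh)/7.16).round(1))
        p,h=np.array(w[:3],float),w[3]
B=np.array([.525,.0015]); PSI=-14.0
def car(x,y):
    a=np.radians(PSI); return B+x*np.array([np.cos(a),np.sin(a)])+y*np.array([-np.sin(a),np.cos(a)])
E
python3 - <<'E'
from h import *
g=car(0,-.084); print(g)
plan([(.385,.495,.30,76),(.517,.25,.30,31),(*g,.26,-14)])
E
```

```text
[ 0.50467856 -0.08000484]
now [0.1675 0.6535 0.2219] head 75.63 tilt 0.06 t 0.1
(0.385, 0.495, 0.3, 76) -> [-1.0003, -0.3983, -0.3125, -0.0021] rows>= 6.7
(0.517, 0.25, 0.3, 31) -> [-0.7494, -0.8232, 0.0, 0.25] rows>= 6.7
(np.float64(0.5046785607696279), np.float64(-0.0800048410071837), 0.26, -14) -> [-1.1061, -0.7221, 0.16, 0.25] rows>= 8.0
```

Request:
{"op": "carry_out", "data": {
  "rows": [
    [-1,-0.4,-0.31,0],
    [-1,-0.4,-0.31,0],
    [-1,-0.4,-0.31,0],
    [-1,-0.4,-0.31,0],
    [-1,-0.4,-0.31,0],
    [-1,-0.4,-0.31,0],
    [-1,-0.4,-0.31,0],
    [-1,-0.4,-0.31,0]
  ],
  "fingers": 0.6
}}

```text
t: 0.77
ee_pos: [0.3912, 0.4904, 0.302]
eef_rot: [0.002, 0.129, 0.992, 0.0]
ft_force: [-0.6, 0.1, 0.6]
opening: 0.0565
grip_force: 0.0
```

Request:
{"op": "carry_out", "data": {
  "rows": [
    [-0.75,-0.82,0,0.25],
    [-0.75,-0.82,0,0.25],
    [-0.75,-0.82,0,0.25],
    [-0.75,-0.82,0,0.25],
    [-0.75,-0.82,0,0.25],
    [-0.75,-0.82,0,0.25],
    [-0.75,-0.82,0,0.25],
    [-0.75,-0.82,0,0.25]
  ]
}}

```text
t: 1.43
ee_pos: [0.5182, 0.2437, 0.3002]
eef_rot: [0.001, 0.5, 0.866, -0.0]
ft_force: [-0.1, -0.9, 0.5]
opening: 0.0563
grip_force: 0.0
```

Request:
{"op": "carry_out", "data": {
  "rows": [
    [-1,-0.65,0.16,0.25],
    [-1,-0.65,0.16,0.25],
    [-1,-0.65,0.16,0.25],
    [-1,-0.65,0.16,0.25],
    [-1,-0.65,0.16,0.25],
    [-1,-0.65,0.16,0.25],
    [-1,-0.65,0.16,0.25],
    [-1,-0.65,0.16,0.25]
  ]
}}

```text
t: 2.1
ee_pos: [0.5018, -0.054, 0.2595]
eef_rot: [0.0, 0.793, 0.61, -0.0]
ft_force: [0.0, -1.1, -0.3]
opening: 0.0564
grip_force: 0.0
```

```bash
python3 - <<'E'
from h import *
from station import *
g=car(0,-.084)
s=sense(); d=get_image("wrist"); cv2.imwrite("pics/w1.png",d["frame"][:,:,::-1]); np.savez("pics/w1.npz",ee=s["ee_pos"],rot=s["eef_rot"],**d)
print(np.round(d["tool_from_camera"],3).tolist(), s["opening"],s["joint_pos"])
plan([(*g,.26,-14),(*g,.121,-14)])
E
```

```text
[[0.0, -0.967, -0.255, 0.075], [1.0, 0.0, 0.0, -0.001], [-0.0, -0.255, 0.967, -0.161], [0.0, 0.0, 0.0, 1.0]] 0.05643546245024848 [-0.65845439  0.11597342  0.70200764  1.96732592 -0.08349463  1.0874157
 -0.18033478]
now [ 0.5021 -0.053   0.2595] head -14.73 tilt 0.05 t 2.15
(np.float64(0.5046785607696279), np.float64(-0.0800048410071837), 0.26, -14) -> [-0.1018, 0.0375, -0.0018, -0.0041] rows>= 0.7
(np.float64(0.5046785607696279), np.float64(-0.0800048410071837), 0.121, -14) -> [0.0, 0.0, 0.556, 0.0] rows>= 3.3
```

View pics/w1.png

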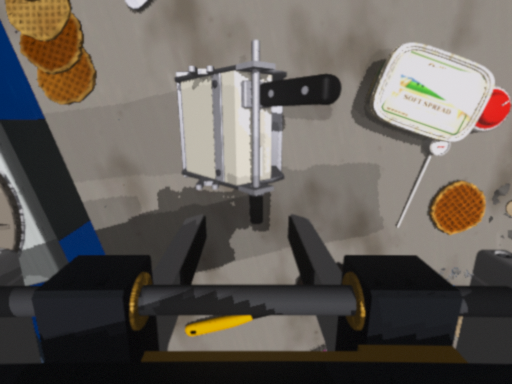

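The wrist view shows the rod from (255,42) to the grip at (257,208), centred between the fingers at about 200 and 305. I check it against my carrier estimate.

```bash
python3 - <<'E'
from h import *
d=dict(np.load("pics/w1.npz"))
T=np.eye(4); T[:3,:3]=Ro.from_quat(np.roll(d["rot"],-1)).as_matrix(); T[:3,3]=d["ee"]
P=T@d["tool_from_camera"]; C=cloud(d,P)
a=np.radians(PSI); X=np.array([np.cos(a),np.sin(a)]);Y=np.array([-np.sin(a),np.cos(a)])
L=np.dstack([(C[...,:2]-B)@X,(C[...,:2]-B)@Y,C[...,2]])
m=np.zeros(L.shape[:2],bool); m[30:225,170:345]=1
k=m&(abs(L[...,0])<.008)&(L[...,2]>.127)&(L[...,2]<.136)&(abs(L[...,1])<.05)
p=L[k]; f=np.polyfit(p[:,1],p[:,0],1); print("rod n",k.sum(),"slope deg",np.degrees(np.arctan(f[0])),"x off",f[1],"z",np.median(p[:,2]))
k=m&(abs(L[...,0])<.005)&(L[...,2]>.12)&(L[...,2]<.145); print("y range",np.percentile(L[k][:,1],[0.5,99.5]))
k=m&(L[...,2]>.125)&(L[...,2]<.145)&(L[...,1]<-.075)&(L[...,1]>-.12); print("grip x",np.percentile(L[k][:,0],[2,98]),"y",np.percentile(L[k][:,1],[2,98]))
k=m&(L[...,2]>.04)&(L[...,2]<.11)&(L[...,0]<-.02)&(L[...,0]>-.08); print("block y",np.percentile(L[k][:,1],[.5,99.5]))
k=m&(abs(L[...,1])<.05)&(L[...,0]>.01)&(L[...,0]<.03)&(L[...,2]<.115); print("mouth o -> x(z=.106)",((np.median(L[k]@[.643,0,.766])-.766*.106)/.643))
q=L[m&(L[...,0]>.005)&(L[...,0]<.05)&(abs(L[...,1])<.055)]
# slots: pixels far below mouth plane
r=q@[.643,0,.766]; kk=(r<.074); print("deep",kk.sum(), np.percentile(q[kk],[5,50,95],axis=0).round(3).tolist() if kk.sum() else "")
E
```

```text
rod n 756 slope deg 0.16366937345547702 x off 9.075055852921089e-05 z 0.12965040014207693
y range [-0.09860001  0.08256632]
grip x [-0.00654527  0.00665749] y [-0.09956233 -0.07554028]
block y [-0.0617921  0.0627199]
mouth o -> x(z=.106) 0.0015850911136232678
deep 909 [[0.027, -0.05, -0.002], [0.037, -0.012, 0.003], [0.049, 0.025, 0.005]]
```

Request:
{"op": "carry_out", "data": {
  "rows": [
    [-0.1,0.038,0,0],
    [-0.1,0.038,0,0],
    [-0.1,0.038,0.1,0],
    [-0.1,0.038,0.2,0],
    [-0.1,0.038,0.3,0],
    [-0.1,0.038,0.35,0],
    [-0.1,0.038,0.35,0],
    [-0.1,0.038,0.35,0]
  ]
}}

```text
t: 2.82
ee_pos: [0.506, -0.0742, 0.1723]
eef_rot: [-0.0, 0.79, 0.613, -0.001]
ft_force: [0.2, 0.0, 0.5]
opening: 0.0564
grip_force: 0.0
```

```bash
python3 - <<'E'
from h import *
plan([(*car(0,-.084),.121,-14)])
E
```

```text
now [ 0.506  -0.0742  0.1723] head -14.33 tilt 0.09 t 2.8167
(np.float64(0.5046785607696279), np.float64(-0.0800048410071837), 0.121, -14) -> [-0.0238, 0.0005, 0.2053, -0.0018] rows>= 1.2
```

Now lower, then grip.

Request:
{"op": "carry_out", "data": {
  "rows": [
    [-0.024,0,0.04,0],
    [-0.024,0,0.08,0],
    [-0.024,0,0.12,0],
    [-0.024,0,0.16,0],
    [-0.024,0,0.19,0],
    [-0.024,0,0.205,0],
    [-0.024,0,0.205,0],
    [-0.024,0,0.205,0]
  ]
}}

```text
t: 3.48
ee_pos: [0.5046, -0.0807, 0.1211]
eef_rot: [-0.0, 0.79, 0.613, -0.0]
ft_force: [0.7, 0.3, 0.6]
opening: 0.0567
grip_force: 0.0
```

Request:
{"op": "carry_out", "data": {
  "rows": [
    [0,0,0,0],
    [0,0,0,0],
    [0,0,0,0],
    [0,0,0,0],
    [0,0,0,0],
    [0,0,0,0],
    [0,0,0,0],
    [0,0,0,0]
  ],
  "fingers": 0,
  "force": 40
}}

```text
t: 4.15
ee_pos: [0.5048, -0.0805, 0.1213]
eef_rot: [0.0, 0.79, 0.613, 0.0]
ft_force: [0.7, 0.6, 1.1]
opening: 0.0138
grip_force: 40.0
```

```bash
python3 - <<'E'
from h import *
from station import sense
s=sense(); p=np.array(s["ee_pos"]); print(s["opening"],s["grip_force"],s["ft_force"],s["torque"])
a=np.radians(PSI);Y=np.array([-np.sin(a),np.cos(a),0])
plan([(*(p-.16*Y)[:2],p[2]+.002,-14)])
E
```

```text
0.013811113625352303 40.00015318393707 [0.67917223 0.59738914 1.11241599] [-0.04901462  0.01915116 -0.0458925 ]
now [ 0.5048 -0.0805  0.1213] head -14.37 tilt 0.01 t 4.15
(np.float64(0.4660516108659175), np.float64(-0.2357197818123526), np.float64(0.12329994881223004), -14) -> [-0.64, 0.0041, -0.008, -0.002] rows>= 3.8
```

Request:
{"op": "carry_out", "data": {
  "rows": [
    [0,0,-0.007,0],
    [-0.03,0,-0.007,0],
    [-0.07,0.0005,-0.007,0],
    [-0.12,0.001,-0.007,0],
    [-0.17,0.001,-0.007,0],
    [-0.22,0.0015,-0.007,0],
    [-0.26,0.002,-0.007,0],
    [-0.3,0.002,-0.007,0]
  ]
}}

```text
t: 4.82
ee_pos: [0.486, -0.1547, 0.123]
eef_rot: [0.0, 0.79, 0.613, -0.0]
ft_force: [0.4, -0.7, -1.5]
opening: 0.0139
grip_force: 40.0
```

Request:
{"op": "carry_out", "data": {
  "rows": [
    [-0.04,0,0,0],
    [-0.08,0,0,0],
    [-0.12,0.001,0,0],
    [-0.17,0.001,0,0],
    [-0.22,0.001,0,0],
    [-0.28,0.002,0,0],
    [-0.34,0.002,0,0],
    [-0.36,0.002,0,0]
  ]
}}

```text
t: 5.48
ee_pos: [0.4639, -0.2429, 0.1231]
eef_rot: [0.0, 0.791, 0.612, -0.0]
ft_force: [-0.4, 0.4, -1.5]
opening: 0.0135
grip_force: 40.0
```

```bash
python3 - <<'E'
from h import *
from station import *
s=sense(); d=get_image("top"); cv2.imwrite("pics/t2.png",cv2.resize(d["frame"][200:300,230:400],None,fx=4,fy=4)[:,:,::-1])
print(s["opening"],s["grip_force"],s["ft_force"],s["torque"])
plan([])
E
```

```text
0.013467808497460735 39.99953269958496 [-0.41347919  0.37548305 -1.52670211] [-0.12917245  0.1265984   0.03394646]
now [ 0.4639 -0.2428  0.1231] head -14.51 tilt 0.04 t 5.5333
```

View pics/t2.png

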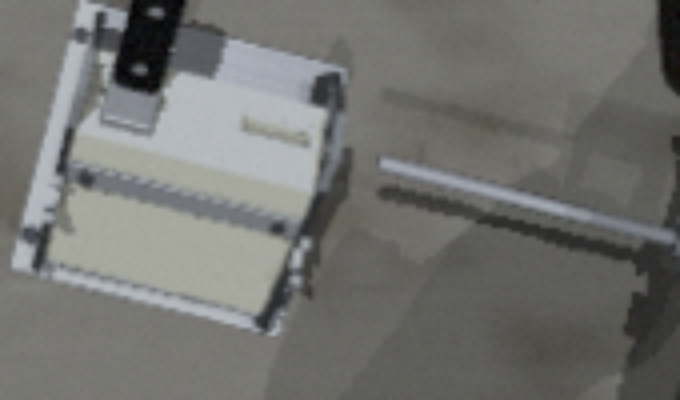

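The picture shows the rod clear of the carrier, with its tip at (382,162), and the free slot open at (277,130). I plan the parking relative to the gripping pose.

```bash
sed -i 's/PSI=-14.0/PSI=-14.15/' h.py; python3 - <<'E'
from h import *
a=np.radians(PSI);X=np.array([np.cos(a),np.sin(a)]);Y=np.array([-np.sin(a),np.cos(a)])
g=np.array([.5048,-.0805]); e=g-.054*X-.010*Y; o=e-.158*Y; H=-14.4
plan([(*o,.146,H),(*e,.146,H),(*e,.127,H),(*e,.105,H),(*e,.1025,H)])
E
```

```text
now [ 0.4639 -0.2428  0.1231] head -14.51 tilt 0.04 t 5.5333
(np.float64(0.41136891416037974), np.float64(-0.23020181094038072), 0.146, -14.4) -> [-0.0038, -0.216, -0.0916, -0.0006] rows>= 1.4
(np.float64(0.44999379828316566), np.float64(-0.07699568075460338), 0.146, -14.4) -> [0.632, -0.0028, 0.0, -0.0] rows>= 3.8
(np.float64(0.44999379828316566), np.float64(-0.07699568075460338), 0.127, -14.4) -> [0.0, 0.0, 0.076, -0.0] rows>= 0.5
(np.float64(0.44999379828316566), np.float64(-0.07699568075460338), 0.105, -14.4) -> [0.0, 0.0, 0.088, -0.0] rows>= 0.5
(np.float64(0.44999379828316566), np.float64(-0.07699568075460338), 0.1025, -14.4) -> [0.0, 0.0, 0.01, -0.0] rows>= 0.1
```

Request:
{"op": "carry_out", "data": {
  "rows": [
    [0,0,-0.03,0],
    [0,0,-0.06,0],
    [0,-0.02,-0.092,0],
    [0,-0.07,-0.092,0],
    [-0.002,-0.12,-0.092,0],
    [-0.004,-0.17,-0.092,0],
    [-0.004,-0.216,-0.092,0],
    [-0.004,-0.216,-0.092,0]
  ]
}}

```text
t: 6.2
ee_pos: [0.4101, -0.2273, 0.1462]
eef_rot: [-0.001, 0.79, 0.613, 0.0]
ft_force: [-0.1, -0.9, -1.1]
opening: 0.0138
grip_force: 40.0
```

Request:
{"op": "carry_out", "data": {
  "rows": [
    [0.06,0,0,0],
    [0.16,-0.001,0,0],
    [0.26,-0.001,0,0],
    [0.36,-0.002,0,0],
    [0.46,-0.002,0,0],
    [0.56,-0.003,0,0],
    [0.61,-0.003,0,0],
    [0.632,-0.003,0,0]
  ]
}}

```text
t: 6.87
ee_pos: [0.4514, -0.0727, 0.1462]
eef_rot: [0.0, 0.789, 0.614, 0.0]
ft_force: [-0.0, -0.3, -0.6]
opening: 0.0137
grip_force: 40.0
```

```bash
python3 - <<'E'
from h import *
from station import *
a=np.radians(PSI);X=np.array([np.cos(a),np.sin(a)]);Y=np.array([-np.sin(a),np.cos(a)])
e=np.array([.5048,-.0805])-.054*X-.010*Y
plan([(*e,.127,-14.4),(*e,.1025,-14.4)])
d=get_image("top"); C=cloud(d); L=np.dstack([(C[...,:2]-B)@X,(C[...,:2]-B)@Y,C[...,2]])
k=(abs(L[...,0]+.054)<.012)&(abs(L[...,1])<.08)&(L[...,2]>.14)
p=L[k]; f=np.polyfit(p[:,1],p[:,0],1); z=np.polyfit(p[:,1],p[:,2],1); print("rod",k.sum(),f,z,p[:,1].min(),p[:,1].max())
E
```

```text
now [ 0.4514 -0.0727  0.1462] head -14.19 tilt 0.03 t 6.8667
(np.float64(0.44999379828316566), np.float64(-0.07699568075460338), 0.127, -14.4) -> [-0.0181, -0.0013, 0.0768, 0.0011] rows>= 0.5
(np.float64(0.44999379828316566), np.float64(-0.07699568075460338), 0.1025, -14.4) -> [0.0, 0.0, 0.098, -0.0] rows>= 0.6
rod 2111 [ 0.00586348 -0.05407363] [-3.35537041  0.33668535] -0.0799802078164032 0.07809710908933468
```

Request:
{"op": "carry_out", "data": {
  "rows": [
    [-0.018,0,0,0],
    [-0.018,-0.001,0.02,0],
    [-0.018,-0.001,0.04,0],
    [-0.018,-0.001,0.055,0],
    [-0.018,-0.001,0.07,0],
    [-0.018,-0.001,0.08,0],
    [-0.018,-0.001,0.09,0],
    [-0.018,-0.001,0.1,0]
  ]
}}

```text
t: 7.58
ee_pos: [0.4492, -0.0793, 0.1207]
eef_rot: [0.0, 0.79, 0.613, -0.0]
ft_force: [-0.1, -0.6, -0.4]
opening: 0.0135
grip_force: 40.0
```

Request:
{"op": "carry_out", "data": {
  "rows": [
    [0,0,0.01,0],
    [0,0,0.02,0],
    [0,0,0.03,0],
    [0,0,0.04,0],
    [0,0,0.05,0],
    [0,0,0.06,0],
    [0,0,0.065,0],
    [0,0,0.065,0]
  ]
}}

```text
t: 8.25
ee_pos: [0.4491, -0.0792, 0.1045]
eef_rot: [-0.0, 0.79, 0.613, -0.0]
ft_force: [-0.8, 0.5, -1.2]
opening: 0.0138
grip_force: 40.0
```

Request:
{"op": "carry_out", "data": {
  "rows": [
    [0,0,0.005,0],
    [0,0,0.005,0],
    [0,0,0.005,0],
    [0,0,0.005,0],
    [0,0,0.005,0],
    [0,0,0.005,0],
    [0,0,0.005,0],
    [0,0,0.005,0]
  ],
  "fingers": 0.4
}}

```text
t: 8.92
ee_pos: [0.4493, -0.0792, 0.1035]
eef_rot: [0.0, 0.79, 0.613, -0.0]
ft_force: [-0.0, 0.3, -0.3]
opening: 0.0377
grip_force: 0.0
```

Request:
{"op": "carry_out", "data": {
  "rows": [
    [0,0,-0.05,0],
    [0,0,-0.1,0],
    [0,0,-0.2,0],
    [0,0,-0.3,0],
    [0,0,-0.4,0],
    [0,0,-0.5,0],
    [0,0,-0.7,0],
    [0,0,-0.7,0]
  ]
}}

```text
t: 9.58
ee_pos: [0.4509, -0.0797, 0.2834]
eef_rot: [0.001, 0.79, 0.613, 0.003]
ft_force: [0.6, -0.2, 0.2]
opening: 0.0377
grip_force: 0.0
```

```bash
python3 - <<'E'
from h import *
from station import *
a=np.radians(PSI);X=np.array([np.cos(a),np.sin(a)]);Y=np.array([-np.sin(a),np.cos(a)])
d=get_image("scene"); C=cloud(d); L=np.dstack([(C[...,:2]-B)@X,(C[...,:2]-B)@Y,C[...,2]])
k=(abs(L[...,0]+.054)<.007)&(abs(L[...,1])<.05)&(L[...,2]>.104)&(L[...,2]<.13)
p=L[k]; print("rod",k.sum(),np.polyfit(p[:,1],p[:,0],1),np.polyfit(p[:,1],p[:,2],1))
cv2.imwrite("pics/s3.png",cv2.resize(d["frame"][165:295,150:275],None,fx=4.6,fy=4.6,interpolation=cv2.INTER_CUBIC)[:,:,::-1])
t=dict(np.load("pics/top0.npz"))
# knife by cast: handle + blade contours
C=cloud(t); 
m=((C[...,2]>.0115)&(C[...,2]<.024)).astype(np.uint8)*255
r=np.zeros_like(m); r[190:245,145:185]=m[190:245,145:185]
for c in cv2.findContours(r,0,1)[0]:
    if cv2.contourArea(c)>100:
        q=ray(t,c[:,0].astype(float),.018)[:,:2]; print("handle rect m",cv2.minAreaRect(q.astype(np.float32)))
m=((C[...,2]>.005)).astype(np.uint8)*255; r[:]=0; r[190:290,145:200]=m[190:290,145:200]; r=cv2.morphologyEx(r,cv2.MORPH_OPEN,np.ones((3,3)))
c=max(cv2.findContours(r,0,1)[0],key=cv2.contourArea); q=ray(t,c[:,0].astype(float),.012)[:,:2]; print("knife rect",cv2.minAreaRect(q.astype(np.float32)))
E
```

```text
rod 135 [ 0.00660635 -0.05415039] [0.00095216 0.11158682]
handle rect m ((0.5491088032722473, 0.24996615946292877), (0.0826689675450325, 0.02484302781522274), 22.800859451293945)
knife rect ((0.496256947517395, 0.2307576835155487), (0.19629789888858795, 0.029354289174079895), 22.358936309814453)
```

View pics/s3.png

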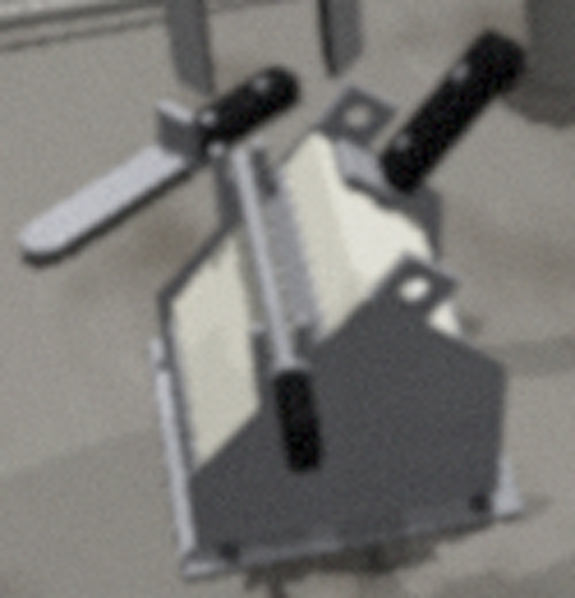

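Both checks agree that the rod is lying in the two notches: the picture shows it there with its grip at (298,420), and the depth points put its top at 0.112 m. Next is the knife.

```bash
python3 - <<'E'
from h import *
K=np.array([np.cos(np.radians(22.4)),np.sin(np.radians(22.4))]); O=np.array([.4963,.2308])+.0075*K; G=O+.06*K
print(G)
plan([(*(G-[.03,.15]),.25,-45),(*G,.15,-67.6),(*G,.019,-67.6)])
E
```

```text
[0.55870686 0.25652225]
now [ 0.4511 -0.0794  0.2827] head -14.38 tilt 0.36 t 9.6333
(np.float64(0.5287068572688312), np.float64(0.10652225040364352), 0.25, -45) -> [0.7975, 0.1161, 0.1307, 0.1701] rows>= 4.9
(np.float64(0.5587068572688312), np.float64(0.2565222504036435), 0.15, -67.6) -> [0.5091, -0.3394, 0.4, 0.1256] rows>= 4.4
(np.float64(0.5587068572688312), np.float64(0.2565222504036435), 0.019, -67.6) -> [0.0, 0.0, 0.524, -0.0] rows>= 3.1
```

Request:
{"op": "carry_out", "data": {
  "rows": [
    [0.15,0.02,0.02,0.03],
    [0.3,0.04,0.04,0.06],
    [0.45,0.06,0.07,0.09],
    [0.6,0.08,0.1,0.12],
    [0.75,0.11,0.12,0.16],
    [0.8,0.116,0.13,0.17],
    [0.8,0.116,0.13,0.17],
    [0.8,0.116,0.13,0.17]
  ],
  "fingers": 0.5
}}

```text
t: 10.3
ee_pos: [0.5266, 0.1073, 0.2449]
eef_rot: [0.0, 0.923, 0.384, -0.001]
ft_force: [0.1, -0.7, -0.4]
opening: 0.0467
grip_force: 0.0
```

Request:
{"op": "carry_out", "data": {
  "rows": [
    [0.1,-0.07,0.08,0.03],
    [0.2,-0.14,0.16,0.06],
    [0.3,-0.21,0.24,0.09],
    [0.4,-0.28,0.32,0.11],
    [0.51,-0.34,0.4,0.126],
    [0.51,-0.34,0.4,0.126],
    [0.51,-0.34,0.4,0.126],
    [0.51,-0.34,0.4,0.126]
  ]
}}

```text
t: 10.97
ee_pos: [0.5572, 0.2556, 0.1463]
eef_rot: [0.0, 0.981, 0.193, -0.0]
ft_force: [-0.2, -0.7, 1.4]
opening: 0.0473
grip_force: 0.0
```

```bash
python3 - <<'E'
from h import *
from station import *
s=sense(); d=get_image("wrist"); P=np.eye(4); P[:3,:3]=Ro.from_quat(np.roll(s["eef_rot"],-1)).as_matrix(); P[:3,3]=s["ee_pos"]
P=P@d["tool_from_camera"]; C=cloud(d,P)
K=np.array([np.cos(np.radians(22.4)),np.sin(np.radians(22.4))]); N=np.array([-K[1],K[0]]); O=np.array([.4963,.2308])+.0075*K
L=np.dstack([(C[...,:2]-O)@K,(C[...,:2]-O)@N,C[...,2]])
for nm,(a,b,z0,z1) in {"handle":(.012,.1,.012,.024),"guard":(-.01,.02,.03,.042),"blade":(-.12,-.01,.006,.02)}.items():
    k=(L[...,0]>a)&(L[...,0]<b)&(abs(L[...,1])<.03)&(L[...,2]>z0)&(L[...,2]<z1)
    p=L[k]; 
    if k.sum()>20: print(nm,k.sum(),np.percentile(p,[1,50,99],axis=0).round(4).tolist(), cv2.minAreaRect(p[:,:2].astype(np.float32)))
G=O+.06*K; plan([(*G,.019,-67.6)])
E
```

```text
handle 1466 [[0.0131, -0.0128, 0.0122], [0.0518, -0.0006, 0.0165], [0.0878, 0.0105, 0.0184]] ((0.050398893654346466, -0.0008723502978682518), (0.07669664919376373, 0.023776784539222717), 0.4864085018634796)
guard 190 [[-0.0006, -0.0133, 0.0303], [0.0039, -0.0016, 0.0344], [0.0071, 0.0112, 0.0361]] ((0.0032583659049123526, -0.0010511651635169983), (0.024704748764634132, 0.007808305323123932), 89.05498504638672)
blade 856 [[-0.0649, -0.0138, 0.0082], [-0.038, -0.0018, 0.0097], [-0.0133, 0.0112, 0.0112]] ((-0.03917182981967926, -0.001234380528330803), (0.052769169211387634, 0.02498318813741207), 0.49870288372039795)
now [0.5574 0.2555 0.1468] head -67.73 tilt 0.04 t 11.0167
(np.float64(0.5587068572688312), np.float64(0.2565222504036435), 0.019, -67.6) -> [0.0064, -0.0019, 0.5111, -0.0007] rows>= 3.1
```

Request:
{"op": "carry_out", "data": {
  "rows": [
    [0.006,0.001,0.1,-0.003],
    [0.006,0.001,0.2,-0.003],
    [0.006,0.001,0.3,-0.003],
    [0.006,0.001,0.4,-0.003],
    [0.006,0.001,0.46,-0.003],
    [0.006,0.001,0.49,-0.003],
    [0.006,0.001,0.508,-0.003],
    [0.006,0.001,0.508,-0.003]
  ]
}}

```text
t: 11.68
ee_pos: [0.5588, 0.2572, 0.0195]
eef_rot: [-0.0, 0.98, 0.198, 0.0]
ft_force: [-0.6, 0.6, -0.0]
opening: 0.0472
grip_force: 0.0
```

Request:
{"op": "carry_out", "data": {
  "rows": [
    [0,0,0,0],
    [0,0,0,0],
    [0,0,0,0],
    [0,0,0,0],
    [0,0,0,0],
    [0,0,0,0],
    [0,0,0,0],
    [0,0,0,0]
  ],
  "fingers": 0,
  "force": 3
}}

```text
t: 12.35
ee_pos: [0.5588, 0.2582, 0.0192]
eef_rot: [-0.0, 0.98, 0.198, 0.0]
ft_force: [1.1, 0.2, 5.4]
opening: 0.0248
grip_force: 3.0
```

```bash
python3 - <<'E'
from h import *
from station import *
s=sense(); print(s["opening"],s["grip_force"],s["ft_force"])
K=np.array([np.cos(np.radians(22.85)),np.sin(np.radians(22.85))]); p=np.array(s["ee_pos"])
off=p[2]-.009
w=[]
for th in (6,12,18,24,30,36,42,47,50):
    r=np.radians(th); h=.165*np.sin(r)+.002*np.cos(r); w.append((*(p[:2]-K*.165*(1-np.cos(r))),max(h,.009)+off,-67.15))
for x in w: plan([x])
E
```

```text
0.024822315834016766 3.0155003261825186 [1.07036166 0.20485169 5.43129885]
now [0.5588 0.2582 0.0192] head -67.1 tilt 0.04 t 12.35
(np.float64(0.5579352837623048), np.float64(0.25782283965567004), np.float64(0.029466371491239936), -67.15) -> [-0.0036, -0.0, -0.0409, 0.0003] rows>= 0.2
now [0.5588 0.2582 0.0192] head -67.1 tilt 0.04 t 12.35
(np.float64(0.5554455466559942), np.float64(0.2567736929769372), np.float64(0.04649185544773847), -67.15) -> [-0.0144, -0.0, -0.109, 0.0003] rows>= 0.7
now [0.5588 0.2582 0.0192] head -67.1 tilt 0.04 t 12.35
(np.float64(0.5513263049003753), np.float64(0.2550378917166951), np.float64(0.0631200483657972), -67.15) -> [-0.0323, -0.0, -0.1756, 0.0003] rows>= 1.1
now [0.5588 0.2582 0.0192] head -67.1 tilt 0.04 t 12.35
(np.float64(0.5456226897701293), np.float64(0.2526344536767908), np.float64(0.0791687682841328), -67.15) -> [-0.0571, -0.0, -0.2398, 0.0003] rows>= 1.5
now [0.5588 0.2582 0.0192] head -67.1 tilt 0.04 t 12.35
(np.float64(0.5383971912661815), np.float64(0.24958971142734132), np.float64(0.09446218206890943), -67.15) -> [-0.0884, -0.0001, -0.30
[... 171 characters left out ...]
4853), -67.15) -> [-0.126, -0.0001, -0.3584, 0.0003] rows>= 2.3
now [0.5588 0.2582 0.0192] head -67.1 tilt 0.04 t 12.35
(np.float64(0.5197130071663083), np.float64(0.24171641040952302), np.float64(0.12212297096150697), -67.15) -> [-0.1695, -0.0001, -0.4116, 0.0003] rows>= 2.7
now [0.5588 0.2582 0.0192] head -67.1 tilt 0.04 t 12.35
(np.float64(0.5104155914753298), np.float64(0.2377985860061894), np.float64(0.1322674887486287), -67.15) -> [-0.2099, -0.0002, -0.4521, 0.0003] rows>= 3.0
now [0.5588 0.2582 0.0192] head -67.1 tilt 0.04 t 12.35
(np.float64(0.5044535355604562), np.float64(0.23528624398194323), np.float64(0.13791303959534504), -67.15) -> [-0.2358, -0.0002, -0.4747, 0.0003] rows>= 3.2
```

Request:
{"op": "carry_out", "data": {
  "rows": [
    [-0.002,0,-0.02,0],
    [-0.004,0,-0.041,0],
    [-0.008,0,-0.075,0],
    [-0.014,0,-0.109,0],
    [-0.023,0,-0.142,0],
    [-0.032,0,-0.176,0],
    [-0.044,0,-0.208,0],
    [-0.057,0,-0.24,0]
  ]
}}

```text
t: 13.02
ee_pos: [0.5451, 0.2523, 0.08]
eef_rot: [-0.0, 0.98, 0.198, 0.0]
ft_force: [0.7, 0.6, -0.8]
opening: 0.0237
grip_force: 3.0
```

```bash
cat > k.py <<'E'
from h import *
from station import *
def knife(view=None,H=22.85):
    "pitch of the held knife: side view in the vertical plane through the tool, heading H"
    s=sense(); p=np.array(s["ee_pos"]); K=np.array([np.cos(np.radians(H)),np.sin(np.radians(H))]); N=np.array([-K[1],K[0]])
    for nm in("scene","top"):
        d=get_image(nm); C=cloud(d); L=np.dstack([(C[...,:2]-p[:2])@K,(C[...,:2]-p[:2])@N,C[...,2]])
        k=(L[...,0]<-.045)&(L[...,0]>-.19)&(abs(L[...,1])<.012)&(L[...,2]>.004)&(L[...,2]<p[2]+.03)
        q=L[k]
        if len(q)>15:
            f=cv2.fitLine(q[:,[0,2]].astype(np.float32),cv2.DIST_HUBER,0,.001,.001).ravel()
            print(nm,len(q),"pitch",np.degrees(np.arctan(f[1]/f[0])).round(2),"x,z rng",q.min(0).round(3),q.max(0).round(3),"line at",f[2:].round(4),"lat",np.median(q[:,1]).round(4))
    print("tcp",p.round(4),s["opening"],s["grip_force"],np.round(s["ft_force"],1),s["t"])
    return d
E
python3 -c "
from k import *
knife()"
```

```text
scene 384 pitch 24.72 x,z rng [-0.151 -0.012  0.004] [-0.045  0.012  0.072] line at [-0.1041  0.0238] lat -0.0014
top 564 pitch 27.36 x,z rng [-0.175 -0.012  0.004] [-0.045  0.012  0.074] line at [-0.0883  0.0347] lat -0.0
tcp [0.5451 0.2523 0.08  ] 0.02374968663444553 2.9999814927577972 [ 0.7  0.6 -0.8] 13.0167
```

Request:
{"op": "carry_out", "data": {
  "rows": [
    [-0.015,0,-0.03,0],
    [-0.031,0,-0.061,0],
    [-0.05,0,-0.09,0],
    [-0.069,0,-0.118,0],
    [-0.09,0,-0.145,0],
    [-0.112,0,-0.172,0],
    [-0.153,0,-0.212,0],
    [-0.179,0,-0.235,0]
  ]
}}

```text
t: 13.78
ee_pos: [0.5034, 0.2346, 0.1387]
eef_rot: [-0.0, 0.98, 0.198, 0.0]
ft_force: [0.6, 0.4, -0.6]
opening: 0.024
grip_force: 3.0
```

Request:
{"op": "carry_out", "data": {
  "rows": [
    [0,0,0,0],
    [0,0,0,0],
    [0,0,0,0],
    [0,0,0,0],
    [0,0,0,0],
    [0,0,0,0],
    [0,0,0,0],
    [0,0,0,0]
  ]
}}

```text
t: 14.45
ee_pos: [0.5042, 0.2349, 0.1376]
eef_rot: [0.0, 0.98, 0.198, -0.0]
ft_force: [0.7, 0.6, 0.2]
opening: 0.0236
grip_force: 3.0
```

```bash
python3 -c "
from k import *
knife()
d=get_image('scene');cv2.imwrite('pics/s4.png',cv2.resize(d['frame'][100:260,100:270],None,fx=3.5,fy=3.5)[:,:,::-1])"
```

```text
scene 380 pitch 47.98 x,z rng [-0.19  -0.012  0.004] [-0.045  0.012  0.102] line at [-0.0753  0.0416] lat -0.0009
top 407 pitch 52.86 x,z rng [-0.19  -0.012  0.004] [-0.045  0.012  0.105] line at [-0.0776  0.0418] lat 0.0001
tcp [0.5042 0.2349 0.1376] 0.02362894982190118 3.0000128969550133 [0.7 0.6 0.2] 14.45
```

View pics/s4.png

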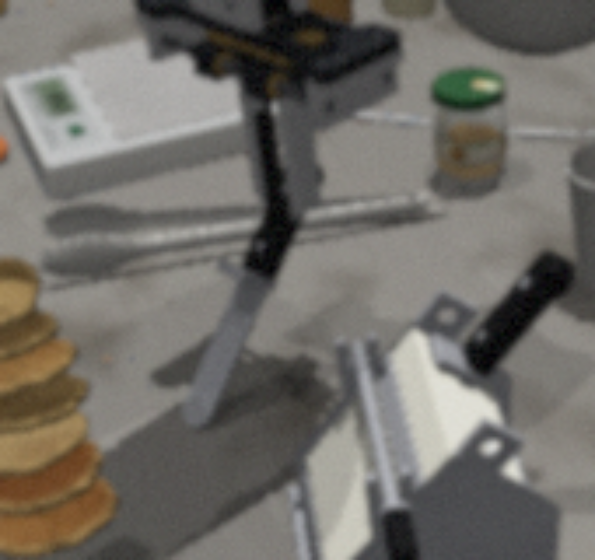

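The picture shows the knife held with its blade tip on the table at (200,415), pitched by about 50°, with the guard on its upper side. Now I grip firmly and lift.

Request:
{"op": "carry_out", "data": {
  "rows": [
    [0,0,0,0],
    [0,0,0,0],
    [0,0,0,0],
    [0,0,0,0],
    [0,0,0,0],
    [0,0,0,0],
    [0,0,0,0],
    [0,0,0,0]
  ],
  "force": 60
}}

```text
t: 15.27
ee_pos: [0.5041, 0.235, 0.1377]
eef_rot: [0.0, 0.98, 0.198, -0.0]
ft_force: [0.6, -0.5, -0.3]
opening: 0.0235
grip_force: 60.0
```

Request:
{"op": "carry_out", "data": {
  "rows": [
    [0,0,-0.1,0.01],
    [0,0,-0.2,0.04],
    [0,0,-0.3,0.07],
    [0,0,-0.4,0.11],
    [0,0,-0.5,0.15],
    [0,0,-0.6,0.18],
    [0,0,-0.64,0.206],
    [0,0,-0.64,0.206]
  ]
}}

```text
t: 15.93
ee_pos: [0.5049, 0.2354, 0.2999]
eef_rot: [-0.001, 0.992, -0.126, 0.001]
ft_force: [-0.1, -0.1, -1.6]
opening: 0.0236
grip_force: 60.0
```

```bash
cat > m.py <<'E'
from k import *
# pitch of blade in the air, from blade pixels only; heading from the tool
def air():
    s=sense(); p=np.array(s["ee_pos"]); R=Ro.from_quat(np.roll(s["eef_rot"],-1)).as_matrix(); K=R[:2,0]; N=np.array([-K[1],K[0]])
    th=np.radians(50); u=np.array([np.cos(th),0,np.sin(th)]); t=np.array([-np.sin(th),0,np.cos(th)])
    piv=np.array([0,0,-.010])
    for nm in("scene","top"):
        d=get_image(nm); C=cloud(d); L=np.dstack([(C[...,:2]-p[:2])@K,(C[...,:2]-p[:2])@N,C[...,2]-p[2]])-piv
        a=L@u; b=L@t; 
        k=(a<-.066)&(a>-.168)&(abs(b)<.02)&(abs(L[...,1])<.02); a,b,l=a[k],b[k],L[...,1][k]
        g=(abs(b-np.median(b))<.006); f=np.polyfit(a[g],b[g],1); f2=np.polyfit(a[g],l[g],1)
        G=(L@u<-.04)&(L@u>-.075)&(L@t>.012)&(L@t<.04)&(abs(L[...,1])<.02)
        q=L[G]
        print(nm,g.sum(),"pitch",(50-(-np.degrees(np.arctan(f[0])))).round(2),"top face t at a=-.06,-.11,-.16:",np.polyval(f,[-.06,-.11,-.16]).round(4),"a rng",np.percentile(a,[1,99]).round(4),"lat at -.06,-.16",np.polyval(f2,[-.06,-.16]).round(4),"lat rng",np.percentile(l,[2,98]).round(4),"guard a,t",(np.percentile(q@u,[3,97]).round(4),np.percentile(q@t,97).round(4)) if len(q) else "")
    print(p.round(4),"headK",np.degrees(np.arctan2(K[1],K[0])).round(2),s["opening"],s["grip_force"],s["t"])
if __name__=="__main__": air()
E
python3 m.py
```

```text
scene 200 pitch 47.59 top face t at a=-.06,-.11,-.16: [-0.001   0.0011  0.0032] a rng [-0.1638 -0.0681] lat at -.06,-.16 [-0.0057 -0.0025] lat rng [-0.0142  0.0122] guard a,t (array([-0.0631, -0.0555]), np.float64(0.0257))
top 218 pitch 49.02 top face t at a=-.06,-.11,-.16: [0.0012 0.002  0.0029] a rng [-0.1658 -0.0706] lat at -.06,-.16 [-0.0099  0.002 ] lat rng [-0.0119  0.013 ] guard a,t (array([-0.0625, -0.0545]), np.float64(0.0234))
[0.5049 0.2354 0.2999] headK -14.43 0.023646655132875977 60.000194907188416 15.9333
```

```bash
python3 - <<'E'
from h import *
from station import *
a=np.radians(PSI);X=np.array([np.cos(a),np.sin(a)]);Y=np.array([-np.sin(a),np.cos(a)])
d=get_image("top"); I=d["frame"][215:260,270:325]; cv2.imwrite("pics/t5.png",cv2.resize(I,None,fx=14,fy=12,interpolation=cv2.INTER_CUBIC)[:,:,::-1])
C=cloud(d); L=np.dstack([(C[...,:2]-B)@X,(C[...,:2]-B)@Y,C[...,2]])
u=np.array([.643,0,.766]); h=L@u
m=np.zeros(h.shape,bool); m[215:250,285:318]=1
k=m&(abs(L[...,1]+.036)<.03)&(L[...,0]>-.02)&(L[...,0]<.03)
o=np.median(h[k]); print("plane o",o,"x at .106",(o-.766*.106)/.643)
k2=k&(h<o-.003)&(h>o-.1); print("below",k2.sum(),np.percentile(L[k2],[3,50,97],axis=0).round(4).tolist())
# slot by colour: yellowness inside mouth face
f=d["frame"].astype(int); yel=f[...,0]-f[...,2]
n=m&(yel>np.median(yel[k])+12)&k; print("yel",np.median(yel[k]),n.sum()); 
v,w=np.nonzero(n)
if len(v):
  # cast on sloped mouth plane: solve at z=.106
  q=ray(d,np.c_[w,v],.106); l=np.c_[(q[:,:2]-B)@X,(q[:,:2]-B)@Y]; print("slot px",np.c_[w,v].mean(0),"local",l.min(0).round(4),l.mean(0).round(4),l.max(0).round(4))
E
```

```text
plane o 0.08263988945308892 x at .106 0.0022455512489718775
below 213 [[-0.0012, -0.0586, 0.002], [0.0221, -0.0379, 0.0065], [0.0294, -0.0099, 0.1004]]
yel -9.0 54
slot px [301.38888889 233.37037037] local [-0.011  -0.0589] [ 0.0015 -0.0405] [ 0.0137 -0.0195]
```

View pics/t5.png

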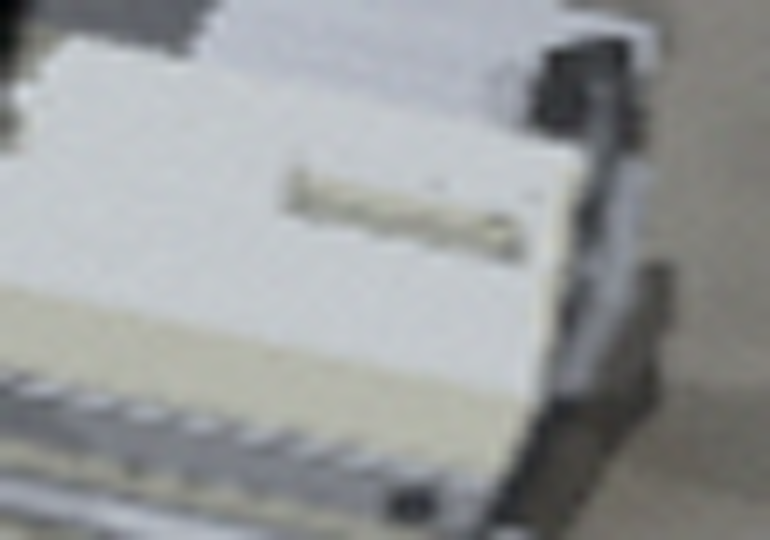

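The slot outline runs from about (288,185) to (520,232) in the crop, with its centre near (404,209). I cast that point and plan the insertion.

```bash
cat > ins.py <<'E'
from h import *
import sys
a=np.radians(PSI);X=np.array([np.cos(a),np.sin(a)]);Y=np.array([-np.sin(a),np.cos(a)])
def tcp(D,dt=-.0005,dy=0,A=.062,S=(.0022,-.036,.106)):
    "TCP for the shoulder D short of home along u"
    l=np.array(S)+np.array([.643,0,.766])*(A+D)+np.array([-.766,0,.643])*dt+np.array([0,dy,.010])
    return (*car(l[0],l[1]).round(4),l[2].round(4),-104.15)
E
python3 - <<'E'
from ins import *
t=dict(np.load("pics/top0.npz"))
q=ray(t,[(270+404/14-.5,215+209/12-.5)],.106)[:,:2]-B; print("slot local",q@X,q@Y)
plan([(*np.array(tcp(.17))[:2],.32,-104.15),tcp(.15),tcp(.118),tcp(.09),tcp(.06)])
E
```

```text
slot local [0.00275467] [-0.03415918]
now [0.5035 0.235  0.2967] head -104.0 tilt 0.08 t 16.0833
(np.float64(0.6634), np.float64(-0.0705), 0.32, -104.15) -> [0.9161, 1.0309, -0.0933, 0.0009] rows>= 8.3
(np.float64(0.6509), np.float64(-0.0674), np.float64(0.2781), -104.15) -> [-0.0515, 0.0002, 0.1676, -0.0] rows>= 1.1
(np.float64(0.6309), np.float64(-0.0623), np.float64(0.2536), -104.15) -> [-0.0826, -0.0002, 0.098, -0.0] rows>= 0.8
(np.float64(0.6135), np.float64(-0.0579), np.float64(0.2321), -104.15) -> [-0.0718, -0.0001, 0.086, -0.0] rows>= 0.7
(np.float64(0.5948), np.float64(-0.0532), np.float64(0.2091), -104.15) -> [-0.0771, 0.0001, 0.092, -0.0] rows>= 0.7
```

Request:
{"op": "carry_out", "data": {
  "rows": [
    [0.08,0.09,-0.09,0],
    [0.2,0.22,-0.1,0],
    [0.33,0.36,-0.1,0],
    [0.45,0.5,-0.1,0],
    [0.57,0.64,-0.1,0],
    [0.69,0.78,-0.1,0],
    [0.8,0.9,-0.1,0],
    [0.88,0.98,-0.1,0]
  ]
}}

```text
t: 16.75
ee_pos: [0.6536, -0.0519, 0.321]
eef_rot: [0.0, 0.993, -0.122, -0.001]
ft_force: [-0.2, 2.0, -0.6]
opening: 0.0235
grip_force: 60.0
```

```bash
sed -i 's/S=(.0022,-.036,.106)/S=(.0023,-.035,.106)/' ins.py; python3 - <<'E'
from ins import *
plan([tcp(.15),tcp(.118)])
E
```

```text
now [ 0.6536 -0.0519  0.321 ] head -104.04 tilt 0.12 t 16.75
(np.float64(0.6512), np.float64(-0.0664), np.float64(0.2781), -104.15) -> [0.0047, 0.0588, 0.1718, 0.0006] rows>= 1.1
(np.float64(0.6313), np.float64(-0.0614), np.float64(0.2536), -104.15) -> [-0.0821, 0.0001, 0.098, -0.0] rows>= 0.8
```

Request:
{"op": "carry_out", "data": {
  "rows": [
    [0,0.04,0.03,0],
    [0,0.04,0.07,0],
    [0,0.04,0.11,0],
    [0,0.04,0.15,0],
    [0,0.04,0.17,0],
    [0,0.04,0.17,0],
    [0,0.04,0.17,0],
    [0,0.04,0.17,0]
  ]
}}

```text
t: 17.42
ee_pos: [0.6513, -0.0588, 0.2807]
eef_rot: [-0.0, 0.992, -0.123, 0.0]
ft_force: [-0.3, -0.3, -1.3]
opening: 0.0235
grip_force: 60.0
```

```bash
python3 - <<'E'
from ins import *
from m import air
air()
plan([tcp(.118)])
E
```

```text
scene 490 pitch 48.46 top face t at a=-.06,-.11,-.16: [-0.0004  0.0009  0.0023] a rng [-0.1654 -0.068 ] lat at -.06,-.16 [-0.0029 -0.0016] lat rng [-0.0135  0.0125] guard a,t (array([-0.0617, -0.0547]), np.float64(0.0257))
  return _methods._mean(a, axis=axis, dtype=dtype,
  ret = ret.dtype.type(ret / rcount)
Traceback (most recent call last):
  File "m.py", line 11, in air
    g=(abs(b-np.median(b))<.006); f=np.polyfit(a[g],b[g],1); f2=np.polyfit(a[g],l[g],1)
                                    ~~~~~~~~~~^^^^^^^^^^^^^
TypeError: expected non-empty vector for x
```

```bash
python3 - <<'E'
from ins import *
plan([tcp(.120)]); plan([tcp(.125)])
E
```

```text
now [ 0.6513 -0.0592  0.2808] head -104.15 tilt 0.05 t 17.5167
(np.float64(0.6325), np.float64(-0.0617), np.float64(0.2551), -104.15) -> [-0.0706, 0.0283, 0.1029, -0.0] rows>= 0.8
now [ 0.6513 -0.0592  0.2808] head -104.15 tilt 0.05 t 17.5167
(np.float64(0.6356), np.float64(-0.0625), np.float64(0.2589), -104.15) -> [-0.0578, 0.0284, 0.0877, -0.0] rows>= 0.7
```

Request:
{"op": "carry_out", "data": {
  "rows": [
    [0,0.028,0.01,0],
    [-0.01,0.028,0.03,0],
    [-0.025,0.028,0.05,0],
    [-0.045,0.028,0.07,0],
    [-0.058,0.028,0.087,0],
    [-0.058,0.028,0.087,0],
    [-0.058,0.028,0.087,0],
    [-0.058,0.028,0.087,0]
  ]
}}

```text
t: 18.18
ee_pos: [0.6355, -0.0626, 0.2587]
eef_rot: [-0.0, 0.992, -0.123, 0.0]
ft_force: [-1.1, -0.4, -0.3]
opening: 0.0233
grip_force: 60.0
```

```bash
python3 - <<'E'
from ins import *
from station import *
plan([tcp(.10),tcp(.08),tcp(.06)])
s=sense(); d=get_image("scene"); C=cloud(d); L=np.dstack([(C[...,:2]-B)@X,(C[...,:2]-B)@Y,C[...,2]])-np.array([.0023,-.035,.106])
u=np.array([.643,0,.766]);t=np.array([-.766,0,.643]); A=L@u; b=L@t
k=(A>.022)&(A<.11)&(abs(b)<.012)&(abs(L[...,1])<.025)
f=np.polyfit(A[k],b[k],1); print(k.sum(),"blade upper face t at u=.02,.12:",np.polyval(f,[.02,.12]).round(4))
for lo in(.03,.05,.07,.09):
    kk=k&(A>lo-.01)&(A<lo+.01); print(lo,np.percentile(L[...,1][kk],[2,98]).round(4),"lat mid",np.percentile(L[...,1][kk],[2,98]).mean().round(4))
kk=(A>.0)&(A<.05)&(abs(b)<.012)&(abs(L[...,1])<.02)&(A>.006); print("lowest u",np.percentile(A[kk],[0,1,5]).round(4))
cv2.imwrite("pics/s6.png",cv2.resize(d["frame"][150:270,170:300],None,fx=4.5,fy=4.5,interpolation=cv2.INTER_CUBIC)[:,:,::-1])
E
```

```text
now [ 0.6355 -0.0626  0.2587] head -104.18 tilt 0.02 t 18.1833
(np.float64(0.6201), np.float64(-0.0586), np.float64(0.2398), -104.15) -> [-0.0636, -0.0004, 0.0755, -0.0001] rows>= 0.6
(np.float64(0.6076), np.float64(-0.0554), np.float64(0.2245), -104.15) -> [-0.0516, -0.0002, 0.0612, -0.0] rows>= 0.5
(np.float64(0.5951), np.float64(-0.0523), np.float64(0.2091), -104.15) -> [-0.0515, 0.0002, 0.0616, -0.0] rows>= 0.5
425 blade upper face t at u=.02,.12: [ 0.0019 -0.0008]
0.03 [-0.0239  0.0119] lat mid -0.006
0.05 [-0.0137  0.013 ] lat mid -0.0003
0.07 [-0.0142  0.0119] lat mid -0.0012
0.09 [-0.0145  0.0123] lat mid -0.0011
lowest u [0.02   0.0207 0.0224]
```

View pics/s6.png

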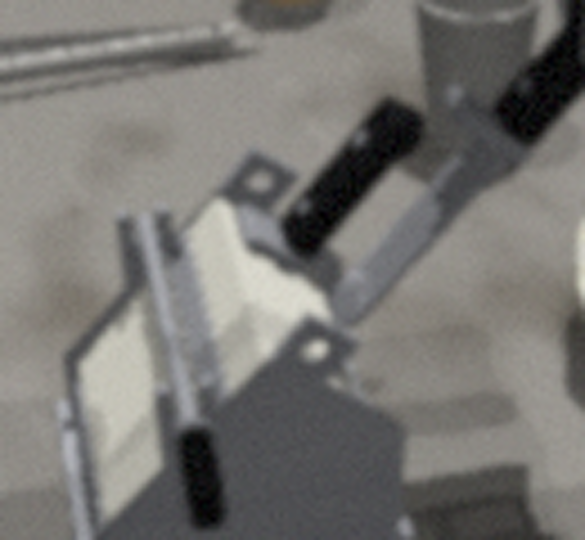

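The picture shows the blade in line with the free slot, with its tip at about (350,310) just above the mouth. I insert slowly while watching the force.

Request:
{"op": "carry_out", "data": {
  "rows": [
    [-0.008,0,0.009,0],
    [-0.016,0,0.019,0],
    [-0.024,0,0.028,0],
    [-0.032,0,0.038,0],
    [-0.04,0,0.047,0],
    [-0.048,0,0.057,0],
    [-0.056,0,0.066,0],
    [-0.064,0,0.076,0]
  ]
}}

```text
t: 18.9
ee_pos: [0.6196, -0.0588, 0.2393]
eef_rot: [0.0, 0.992, -0.124, 0.0]
ft_force: [0.1, -0.6, -2.1]
opening: 0.0233
grip_force: 60.0
```

Request:
{"op": "carry_out", "data": {
  "rows": [
    [-0.006,0,0.007,0],
    [-0.013,0,0.015,0],
    [-0.019,0,0.022,0],
    [-0.026,0,0.03,0],
    [-0.032,0,0.038,0],
    [-0.038,0,0.045,0],
    [-0.038,0,0.045,0],
    [-0.038,0,0.045,0]
  ]
}}

```text
t: 19.57
ee_pos: [0.6105, -0.0565, 0.2282]
eef_rot: [0.0, 0.992, -0.124, -0.0]
ft_force: [1.0, -0.3, 0.2]
opening: 0.0238
grip_force: 60.0
```

```bash
python3 - <<'E'
from ins import *
plan([tcp(.06,0)]); plan([tcp(.02,0)])
E
```

```text
now [ 0.6105 -0.0565  0.2282] head -104.19 tilt 0.01 t 19.5667
(np.float64(0.5947), np.float64(-0.0522), np.float64(0.2095), -104.15) -> [-0.0657, -0.001, 0.0748, -0.0002] rows>= 0.6
now [ 0.6105 -0.0565  0.2282] head -104.19 tilt 0.01 t 19.5667
(np.float64(0.5698), np.float64(-0.0459), np.float64(0.1788), -104.15) -> [-0.1684, -0.0011, 0.1976, -0.0002] rows>= 1.6
```

Request:
{"op": "carry_out", "data": {
  "rows": [
    [-0.008,0,0.009,0],
    [-0.016,0,0.019,0],
    [-0.024,0,0.028,0],
    [-0.032,0,0.038,0],
    [-0.04,0,0.047,0],
    [-0.048,0,0.056,0],
    [-0.056,0,0.065,0],
    [-0.064,-0.001,0.075,0]
  ],
  "force": 8
}}

```text
t: 20.23
ee_pos: [0.595, -0.0523, 0.2093]
eef_rot: [0.0, 0.992, -0.124, 0.0]
ft_force: [0.0, 0.0, -1.3]
opening: 0.024
grip_force: 8.0
```

Request:
{"op": "carry_out", "data": {
  "rows": [
    [-0.012,0,0.014,0],
    [-0.024,0,0.028,0],
    [-0.036,0,0.042,0],
    [-0.048,0,0.056,0],
    [-0.06,0,0.07,0],
    [-0.072,0,0.084,0],
    [-0.08,0,0.095,0],
    [-0.08,0,0.095,0]
  ]
}}

```text
t: 20.9
ee_pos: [0.5751, -0.0473, 0.1852]
eef_rot: [0.0, 0.992, -0.124, -0.0]
ft_force: [0.3, 0.4, -1.7]
opening: 0.0238
grip_force: 8.0
```

```bash
cat > g.py <<'E'
from ins import *
from station import *
def guard():
    d=get_image("scene"); C=cloud(d); L=np.dstack([(C[...,:2]-B)@X,(C[...,:2]-B)@Y,C[...,2]])
    u=np.array([.643,0,.766]);t=np.array([-.766,0,.643])
    for y in(-.035,.037):
        M=L-np.array([.0023,y,.106]); A=M@u; b=M@t
        k=(A>.001)&(A<.07)&(b>.012)&(b<.03)&(abs(M[...,1])<.012)
        h=(A>.012)&(A<.085)&(abs(M[...,1])<.009)&(b>.003)&(b<.015)
        print("y",y,"guard n",k.sum(),"u",np.percentile(A[k],[5,50,95]).round(4) if k.sum() else "","t max",np.percentile(b[k],98).round(4) if k.sum() else "", "handle n",h.sum(),"tilt",np.degrees(np.arctan(np.polyfit(A[h],b[h],1)[0])).round(1) if h.sum()>20 else "")
    return d
E
python3 - <<'E'
from g import *
guard(); plan([tcp(.02,0)]); plan([tcp(-.001,0)])
E
```

```text
y -0.035 guard n 67 u [0.0278 0.0342 0.0358] t max 0.0256 handle n 163 tilt -3.6
y 0.037 guard n 37 u [0.0031 0.0075 0.0085] t max 0.0236 handle n 142 tilt 0.1
now [ 0.5755 -0.0473  0.1855] head -104.19 tilt 0.02 t 20.95
(np.float64(0.5698), np.float64(-0.0459), np.float64(0.1788), -104.15) -> [-0.0235, 0.0, 0.0268, -0.0002] rows>= 0.2
now [ 0.5755 -0.0473  0.1855] head -104.19 tilt 0.02 t 20.95
(np.float64(0.5567), np.float64(-0.0426), np.float64(0.1627), -104.15) -> [-0.0775, 0.0001, 0.0912, -0.0002] rows>= 0.7
```

Request:
{"op": "carry_out", "data": {
  "rows": [
    [-0.01,0,0.012,0],
    [-0.02,0,0.024,0],
    [-0.03,0,0.035,0],
    [-0.04,0,0.047,0],
    [-0.05,0,0.059,0],
    [-0.06,0,0.071,0],
    [-0.068,0,0.08,0],
    [-0.072,0,0.085,0]
  ]
}}

```text
t: 21.62
ee_pos: [0.5585, -0.0431, 0.1645]
eef_rot: [0.0, 0.992, -0.124, 0.0]
ft_force: [2.0, -1.5, 7.6]
opening: 0.0237
grip_force: 8.0
```

Request:
{"op": "carry_out", "data": {
  "rows": [
    [-0.003,0,0.003,0],
    [-0.006,0,0.006,0],
    [-0.009,0,0.01,0],
    [-0.012,0,0.014,0],
    [-0.014,0,0.016,0],
    [-0.016,0,0.018,0],
    [-0.018,0,0.02,0],
    [-0.02,0,0.022,0]
  ]
}}

```text
t: 22.28
ee_pos: [0.5554, -0.0422, 0.1603]
eef_rot: [-0.0, 0.992, -0.124, 0.002]
ft_force: [4.5, -2.1, 10.9]
opening: 0.0241
grip_force: 8.0
```

```bash
python3 - <<'E'
from g import *
guard(); plan([tcp(0,0)])
E
```

```text
y -0.035 guard n 53 u [0.0022 0.0079 0.0328] t max 0.0259 handle n 103 tilt -1.7
y 0.037 guard n 38 u [0.0027 0.0075 0.0085] t max 0.0239 handle n 87 tilt 0.2
now [ 0.5553 -0.0422  0.1602] head -104.21 tilt 0.23 t 22.3333
(np.float64(0.5573), np.float64(-0.0427), np.float64(0.1635), -104.15) -> [0.0084, -0.0002, -0.0132, -0.0003] rows>= 0.1
```

The guard is level with the seated knife's guard, so the shoulder is home. I release and retreat upward.

Request:
{"op": "carry_out", "data": {
  "rows": [
    [0,0,0,0],
    [0,0,0,0],
    [0,0,0,0],
    [0,0,0,0],
    [0,0,0,0],
    [0,0,0,0],
    [0,0,0,0],
    [0,0,0,0]
  ],
  "fingers": 0.45
}}

```text
t: 23.0
ee_pos: [0.5534, -0.0418, 0.1589]
eef_rot: [0.0, 0.992, -0.124, -0.0]
ft_force: [-0.4, -0.2, -0.5]
opening: 0.0425
grip_force: 0.0
```

Request:
{"op": "carry_out", "data": {
  "rows": [
    [0,0,-0.03,0],
    [0,0,-0.07,0],
    [0,0,-0.12,0],
    [0,0,-0.2,0],
    [0,0,-0.3,0],
    [0,0,-0.4,0],
    [0,0,-0.5,0],
    [0,0,-0.6,0]
  ]
}}

```text
t: 23.67
ee_pos: [0.5534, -0.0422, 0.3116]
eef_rot: [-0.0, 0.992, -0.124, 0.0]
ft_force: [-0.5, -0.2, -0.5]
opening: 0.0423
grip_force: 0.0
```

Request:
{"op": "carry_out", "data": {
  "rows": [
    [0.1,0.1,-0.1,0],
    [0.2,0.2,-0.1,0],
    [0.3,0.3,-0.1,0],
    [0.4,0.4,-0.1,0],
    [0.5,0.5,-0.1,0],
    [0.5,0.5,-0.1,0],
    [0.5,0.5,-0.1,0],
    [0.5,0.5,-0.1,0]
  ]
}}

```text
t: 24.33
ee_pos: [0.6438, -0.1936, 0.3348]
eef_rot: [0.0, 0.992, -0.124, 0.0]
ft_force: [0.2, 0.1, 0.0]
opening: 0.0419
grip_force: 0.0
```

```bash
python3 - <<'E'
from g import *
d=guard(); plan([])
cv2.imwrite("pics/s7.png",cv2.resize(d["frame"][140:300,150:360],None,fx=3.7,fy=3.7,interpolation=cv2.INTER_CUBIC)[:,:,::-1])
E
```

```text
y -0.035 guard n 45 u [0.0018 0.0067 0.0084] t max 0.0238 handle n 185 tilt -0.2
y 0.037 guard n 37 u [0.0023 0.0074 0.0087] t max 0.0236 handle n 141 tilt -0.0
now [ 0.6438 -0.1928  0.3348] head -104.16 tilt 0.03 t 24.3833
```

View pics/s7.png

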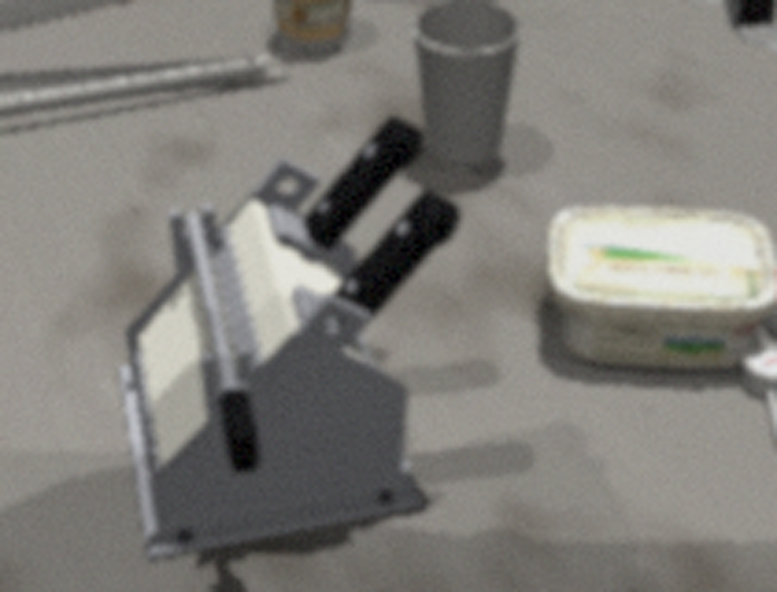

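Both knives sit parallel, at (360,180) and (400,250), with guards level and on the same side. The rod lies in the notches from about (200,215) to (240,430). I hand in.

```bash
python3 -c "
from station import *
print(sign_off())"
```

```text
the job is handed in; nothing more can be done
None
```

Job handed in: the rod is out of its bores and parked in both notches, and the loose knife is fully home in the free slot, with its guard on the same side as the seated knife's.

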